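# Weigh a turned box on the beam scale

### The arm

A 7-joint arm with a two-finger parallel gripper is mounted at the origin on a cart in front of the work surface, level with it; the furniture and walls round the work are solid. World frame = base frame: x ahead of the robot, y to its left, z up, the work surface at z = 0. Lengths are in m, angles in rad, forces in N, time in s.
With the tool pointing down it reaches from about 0.4 to 0.9 m from the base axis. Payload 5.6 kg.
Tool frame: the origin (TCP) lies at the very end of the fingers, on their centre line; the grasp point (between the pads) lies 19 mm behind it; z points along the fingers, y is the line along which they close (so a half turn about z gives the same grasp; the last joint's range is limited). The gripper opens to 92 mm and grips with 3 to 60 N. Pads are 20 mm wide; open, the fingers measure 128 mm over their backs; the gripper's body (75 mm by 189 mm) begins 69 mm behind the grasp point.
Start: joints at [1.071, 0.468, -0.012, 1.603, 0.006, 1.071, -0.056], TCP at [0.287, -0.583, 0.182] pointing down, gripper open.
Joint ranges: [-2.53, 2.53], [-0.31, 2.02], [-1.57, 1.55], [0.28, 2.44], [-1.29, 4.43], [0.15, 1.84], [-2.92, 2.92]. Speed limits (rad/s): [2.57, 2.57, 3.14, 3.14, 3.14, 3.14, 3.14].

### API

Orientations are given as a 3x3 rotation matrix whose columns are the frame's x, y, z axes.
In Python, from cell import r gives the robot as it stands. The module is installed in compiled form; this text tells all that it offers.
- The arm moves only by the shell command python3 -m pendant 'ROWS' [FORCE]. ROWS is JSON, a list of rows, each an object of numbers: "dx", "dy", "dz": the shift along the tool's x, y, z in mm; "rx", "ry", "rz": the turn, a rotation vector about the tool's x, y, z in rad; "jaw": the closure in counts, from 0 (fully open) to 255 (shut). A call has 1 to 8 rows; each row shifts and turns the commanded pose from where the row before left it, along the tool's axes as they then stand; what a row does not reach is not made up. A row lasts 1/10 s, in which the tool goes at most 50 mm and 8.59 degrees, less where a joint would pass 70% of its speed; a pose out of reach is approached as far as the arm can. A call with a gripper value outside its range is refused whole. The fingers move at their own pace and stop on an object; FORCE is the grip in N (left out, the last holds). Time passes only in rows, so rows that do not move let the fingers close. It gives the time, the measured TCP pose, the force, the opening and the grip force at its end, in the units of the state.
- r.observe(): the state, without advancing time (a new reading comes with each control period).
- r.snapshot(name): name is "side" or "top" or "wrist"; returns (picture, depth): 384x512x3 uint8, red, green, blue; 384x512 float32, m along the optical axis (not along the pixel's ray), 0 where there is no reading.
- r.camera_info(name): a dict with "camera_matrix" (3x3 intrinsics, pixels), "rvec" (rotation vector, rad) and "tvec" (3), from world to camera coordinates, as OpenCV has them; the wrist camera has in their place "T_tool_cam" (4x4, takes a point from camera to tool coordinates, whose origin is the TCP and whose axes are the flange's). Camera axes: x right, y down, z forward; pixel columns grow to the right and rows downward; lengths in m; the calibration is good to about 2 mm. A picture is of the moment at which its call begins: read the wrist's pose just before it. camera_info takes no time and is no camera call.
- r.hand_in(): hands the job in; it is judged then, once.
The state is a dict: "t": time; "qpos": joint angles; "joint_vel": joint speeds; "joint_efforts": joint torques, N m; "ee_pos": TCP position; "tcp_rot": TCP orientation; "force": force on the tool from outside, world axes, zero at the start; "wrist_torque": the same for the moment, N m; "grip_width": opening from 0.0 (shut) to 1.0 (fully open); "grip_force": force on a finger pad.
Only numpy, scipy, OpenCV 4.12 (cv2) and the standard library are available. Lean on these libraries where they do the work, as an engineer would, in place of code of your own. Each camera call takes 0.05 s, during which the arm holds its last target. There are 200 camera calls.

### The job

Weigh the finished lidded wooden box on the beam scale: stand it upright on the scale's pan, setting it down without dropping it, and let go of it; then slide the poise along the beam until the beam hangs level on its own. Leave the other things on the bench where they are.

Things in the scene. Friction and masses are not known exactly. Their poses are not given: they have to be found in the camera images.
- box: The load: a small round lidded box of turned wood with a knob on its lid, standing upright. 71 mm high; the body is 59 mm across up to 36 mm, the lid 56 mm across from 37 to 56 mm, the knob 14 mm across from 56 to 70 mm. The lid is fixed. Origin at the centre of its underside, z up. Its weight differs from run to run: 0.14 to 0.26 kg.
- scale: Beam scale, fixed: wooden base board 85x385x18 mm (y -228 to +157 mm); two dark steel cheeks (30 mm along the board, 48 over the bosses, 108 high) carry the pivot; a steel gate (131 high, 38 wide) 208 mm from the pivot at the -y end, in which the pointer swings, white teeth marking level. Origin on the bench under the pivot; the beam runs along the scale's y, pan on +y, poise on -y.
- pivot (a point): The beam's pivot, 95 mm above the bench.
- pan_floor (a point): Centre of the pan's inner floor, 120 mm from the pivot towards the scale's +y, 5 mm above the pivot when level. The pan is a round aluminium dish fixed to the beam, 98 mm across outside, at least 84 mm inside at the floor, its rim 6 mm above the floor. It tilts and sinks with the beam.
- poise_top (a point): Centre of the top of the round steel post (16 mm thick) standing on the poise. The post's top is 63 mm over the beam's axis; the poise is a dark steel block 31 x 30 x 36 mm that rides round the beam, its top 18 mm above the beam's axis. Push or pinch the post to slide the poise.
- pointer_tip (a point): Tip of the pointer at the poise end of the beam, 214 mm from the pivot, at the pivot's height (95 mm) when the beam is level.
- beam (a joint): Tilt of the beam, rad: 0 level, positive when the poise end is down and the pan up; stops at -0.12 and +0.12. Between the stops it comes to rest within about 1 s at an angle in proportion to the imbalance, about 0.005 rad per mm that the poise is off balance. A hand on the poise or pan falsifies it; the light pan sinks to its stop under the box.
- poise (a joint): Position of the poise on the beam, m: 0 at the inner end (35 mm from the pivot), growing away from the pivot to 0.135 at the outer end. The poise weighs 0.3 kg, slides with about 0.8 N of friction and stays where it is left. It starts near the inner end; the box balances somewhere between 0.055 and 0.13, according to its weight.
- roll: Bystander: roll of cloth abrasive lying flat, 61 mm across, 26 mm high. Origin at the centre of its underside.
- ring_plate: Bystander: flat steel faceplate ring with six holes, 84 mm across, 10 mm high. Origin at the centre of its underside.
- old_finial: Bystander: dark turned wooden finial lying on the bench, about 60 x 91 x 25 mm. Origin at the centre of its underside.
Mind the look-alikes: they are no part of the job. What is shaped like the box but red or yellow is not meant.

How it is judged:
On the way:
1. the box stands on the pan, let go, with the poise still near the inner end of the beam (below 0.035 m) (horizontal distance between box and pan_floor below 0.025 m and distance between box and pan_floor below 0.03 m and contact force between box and scale above 0.5 N and contact force between the fingers and box below 0.1 N and angle between box's own z axis and vertical below 0.25 rad and value of joint poise below 0.035 m), for 0.3 s.
At the end, for the whole second after the job is handed in: The box stands upright (within 0.15 rad) on the pan, its centre within 25 mm of the pan's centre, and the beam is at rest (under 0.05 rad/s) within 0.03 rad of level, held by nothing but the poise (value of joint beam between -0.03 and 0.03 rad and velocity of joint beam between -0.05 and 0.05 rad/s and horizontal distance between box and pan_floor below 0.025 m and distance between box and pan_floor below 0.03 m and contact force between box and scale above 0.5 N and angle between box's own z axis and vertical below 0.15 rad); the robot touches nothing.
It fails at once if the box is dropped on the pan or pressed hard on it (contact over 25 N, or the pan struck down faster than 2.5 rad/s) (contact force between box and scale above 25 N or velocity of joint beam below -2.5 rad/s).
It fails at once if the box is tipped over (angle between box's own z axis and vertical above 0.8 rad).
It fails at once if a bystander is moved more than 30 mm (distance of any of roll, ring_plate, old_finial from where it was at the start of the episode above 0.03 m).
It also fails if it takes over 72 s, if anything falls off the work surface, if the arm or the gripper's body presses on something with over 40 N, if the wrist force passes 120 N, or if a joint passes its speed limit or range.

## Working session

There is one attempt and no reset: what is moved stays moved. The work goes in short steps, Python scripts to look and compute and a shell command to move; the robot and the scene stay as the last step left them, time stands still between calls to the robot, and variables do not carry over. Pictures are saved under pics/ and viewed, at most 10 in all, crops included, and the job is handed in when it is done.

```bash
mkdir -p pics; cat > h.py <<'E'
import numpy as np, cv2
from cell import r
def cam(n):
    c=r.camera_info(n);K=np.array(c["camera_matrix"]).reshape(3,3)
    if "rvec" in c:
        R=cv2.Rodrigues(np.array(c["rvec"],float).reshape(3))[0];t=np.array(c["tvec"]).ravel()
        return K,R.T,-R.T@t
    s=r.observe();T=np.array(c["T_tool_cam"]);W=np.eye(4);W[:3,:3]=s["tcp_rot"];W[:3,3]=s["ee_pos"];M=W@T
    return K,M[:3,:3],M[:3,3]
def snap(n,f=None):
    C=cam(n);p,d=r.snapshot(n)
    if f: cv2.imwrite("pics/"+f,p[:,:,::-1])
    return C,p,d
def cloud(C,d):
    K,R,o=C;v,u=np.mgrid[:d.shape[0],:d.shape[1]]
    P=np.stack([(u-K[0,2])/K[0,0]*d,(v-K[1,2])/K[1,1]*d,d],-1)@R.T+o
    P[d==0]=np.nan
    return P
def plane(C,u,v,z):
    K,R,o=C;q=R@np.linalg.solve(K,[u,v,1.]);return o+q*(z-o[2])/q[2]
E
python3 - <<'E'
from h import *
for n in("side","top"):
    C,p,d=snap(n,n+"0.png");np.savez(n+"0.npz",p=p,d=d);print(n,C[2],(d>0).mean())
a=[cv2.imread(f"pics/{n}0.png") for n in("side","top")]
s=r.observe();print(s["t"],s["ee_pos"],s["tcp_rot"],s["grip_width"])
E
```

```text
side [0.48530195 1.16257083 0.86709805] 0.9960581461588541
top [0.43537988 0.06018088 1.18105924] 0.9961903889973959
0.1 [ 0.28637139 -0.58289816  0.18134728] [[ 8.97500939e-01  4.41011828e-01 -7.94506529e-04]
 [ 4.41012526e-01 -8.97499959e-01  1.33259202e-03]
 [-1.25380736e-04 -1.54638992e-03 -9.99998796e-01]] 1.0005309701453107
```

View pics/top0.png

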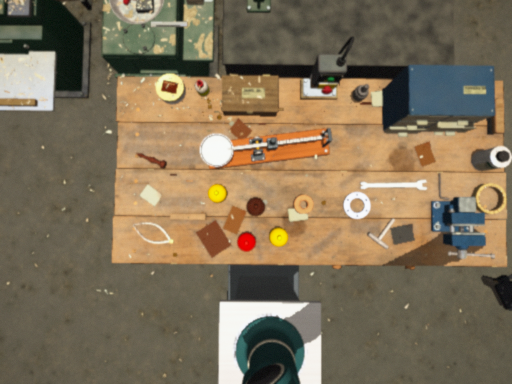

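View pics/side0.png

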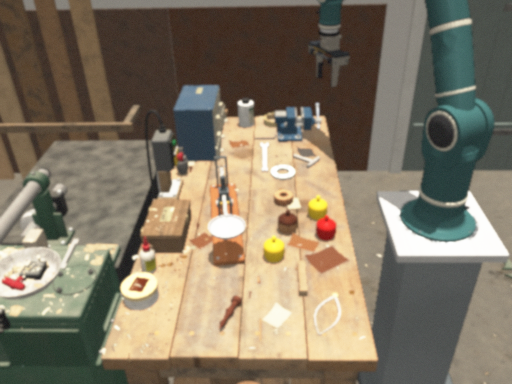

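Top view: box-like things are dark brown wood (256,206), yellow (217,193) and (279,237), and red (247,241). The tan disc at (303,204) is the roll, and the white ring at (357,206) is the ring plate. I choose the brown wooden one. The scale's pan is at (215,150), the beam runs to (327,135), and the poise is near (258,147). Next I measure and make a close crop.

```bash
python3 - <<'E'
from h import *
C=cam("top");z=np.load("top0.npz");p,d=z["p"],z["d"];P=cloud(C,d)
def blob(n,P,p,m,u,v,w):
    k=np.zeros(m.shape,bool);k[v-w:v+w,u-w:u+w]=1;k&=m;q=P[k];print(n,k.sum(),"mid",(np.nanmin(q,0)+np.nanmax(q,0))/2,"ext",np.ptp(q,0),"max z",np.nanmax(q[:,2]))
i=p.astype(int)
blob("box",P,p,(P[...,2]>.03)&(P[...,2]<.12),256,206,16)
blob("boxknob",P,p,(P[...,2]>.06)&(P[...,2]<.12),256,206,16)
blob("yel1",P,p,(P[...,2]>.03)&(P[...,2]<.12),217,193,16)
blob("yel2",P,p,(P[...,2]>.03)&(P[...,2]<.12),279,237,14)
blob("pan",P,p,(P[...,2]>.08)&(i.min(-1)>130),215,150,22)
blob("poisepost",P,p,(P[...,2]>.13),265,145,30)
blob("gate",P,p,(P[...,2]>.11),325,137,14)
hsv=cv2.cvtColor(p,cv2.COLOR_RGB2HSV);m=(hsv[...,0]<14)&(hsv[...,1]>190)&(hsv[...,2]>140)
m[:125]=0;m[170:]=0;m[:,:200]=0;m[:,335:]=0
for zz in (.018,):
    v,u=np.nonzero(m);q=np.array([plane(C,a,b,zz) for a,b in zip(u,v)])[:,:2]
    rc=cv2.minAreaRect(q.astype(np.float32)*1000);print("board",rc,cv2.boxPoints(rc))
c=cv2.resize(p[125:225,195:335],None,fx=5,fy=5,interpolation=cv2.INTER_CUBIC);cv2.imwrite("pics/crop1.png",c[:,:,::-1])
E
```

```text
box 272 mid [0.44618854 0.04887641 0.05473639] ext [0.05221207 0.05218985 0.03641693] max z 0.07294485948070317
boxknob 16 mid [0.44592898 0.04914176 0.06749292] ext [0.00911568 0.00906138 0.01090388] max z 0.07294485948070317
yel1 278 mid [0.4863482  0.167232   0.05215129] ext [0.05519035 0.05514863 0.04183803] max z 0.073070306636978
yel2 280 mid [ 0.35409048 -0.0207184   0.05270228] ext [0.0546471  0.05471948 0.04325825] max z 0.07433140288024287
pan 879 mid [0.60877143 0.1601491  0.10207198] ext [0.09390243 0.10468333 0.02054568] max z 0.11234482186779227
poisepost 34 mid [0.63132562 0.00386154 0.1497754 ] ext [0.01544666 0.01480934 0.02541537] max z 0.16248308194553918
gate 55 mid [ 0.65263321 -0.15903273  0.12204483] ext [0.03695511 0.01301665 0.02402474] max z 0.13405719694571405
board ((631.603515625, 12.217453002929688), (83.73590850830078, 374.1755676269531), 7.717617034912109) [[ 564.9906   191.9881 ]
 [ 615.239   -178.79816]
 [ 698.21643 -167.55319]
 [ 647.968    203.23306]]
```

View pics/crop1.png

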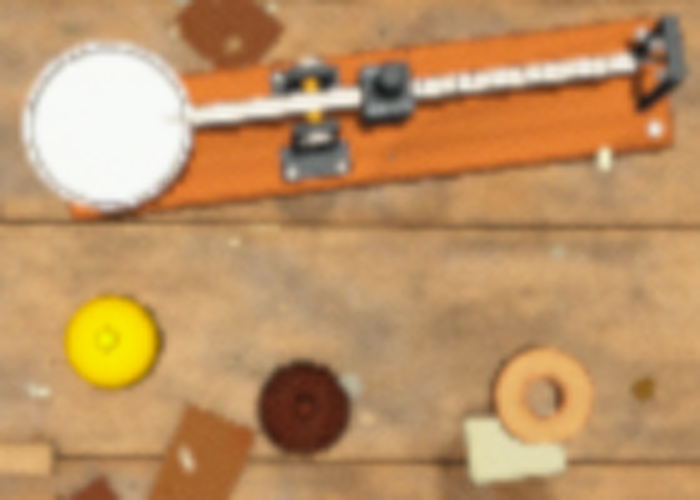

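The crop confirms it: plain dark-brown wood with a knob at crop (304,405), world (0.446, 0.049), top at 73 mm, which matches. I move above it and fit the pan plane along the way.

```bash
cat >> h.py <<'E'
def pan(C,p,d):
    # pan-floor plane (outside the box): heights along the beam
    P=cloud(C,d);a=np.array([-.134,.991]);c=np.array([.609,.160]);q=P[...,:2]-c
    rr=np.hypot(q[...,0],q[...,1]);return P,a,c,q@a,rr
E
python3 - <<'E'
from h import *
C=cam("top");z=np.load("top0.npz");p,d=z["p"],z["d"]
P,a,c,s,rr=pan(C,p,d);k=(rr<.036)&np.isfinite(P[...,2]);A=np.c_[s[k],np.ones(k.sum())]
print("pan slope,floor z",np.linalg.lstsq(A,P[k][:,2],rcond=None)[0])
i=p.astype(int);m=(i[...,0]>150)&(i[...,1]<60)&(i[...,2]<60);m[:225]=0;m[:,:230]=0;m[:,262:]=0;m[258:]=0;print("red",np.nanmean(P[m],0),m.sum())
k=(np.hypot(P[...,0]-.45,P[...,1]+.5)<.15)|((P[...,0]>.2)&(P[...,0]<.5)&(P[...,1]>-.6)&(P[...,1]<.1));print("max z on path",np.nanmax(P[k][:,2]))
E
python3 -m pendant '[{"dz":-40},{"dz":-40},{"dx":30,"dy":-35},{"dx":30,"dy":-35},{"dx":30,"dy":-35},{"dx":30,"dy":-35},{"dx":30,"dy":-35},{"dx":30,"dy":-35}]' 10
```

```text
pan slope,floor z [0.10840782 0.09827581]
red [0.33959392 0.07622551 0.05023743] 255
max z on path 0.3482968363194269schema error: expected keys dx, dy, dz, rx, ry, rz, jaw
```

```bash
python3 -m pendant '[{"dx":0,"dy":0,"dz":-40,"rx":0,"ry":0,"rz":0,"jaw":0},{"dx":0,"dy":0,"dz":-40,"rx":0,"ry":0,"rz":0,"jaw":0},{"dx":30,"dy":-35,"dz":0,"rx":0,"ry":0,"rz":0,"jaw":0},{"dx":30,"dy":-35,"dz":0,"rx":0,"ry":0,"rz":0,"jaw":0},{"dx":30,"dy":-35,"dz":0,"rx":0,"ry":0,"rz":0,"jaw":0},{"dx":30,"dy":-35,"dz":0,"rx":0,"ry":0,"rz":0,"jaw":0},{"dx":30,"dy":-35,"dz":0,"rx":0,"ry":0,"rz":0,"jaw":0},{"dx":30,"dy":-35,"dz":0,"rx":0,"ry":0,"rz":0,"jaw":0}]' 10
python3 -m pendant '[{"dx":30,"dy":-35,"dz":0,"rx":0,"ry":0,"rz":0,"jaw":0},{"dx":30,"dy":-35,"dz":0,"rx":0,"ry":0,"rz":0,"jaw":0},{"dx":30,"dy":-35,"dz":0,"rx":0,"ry":0,"rz":0,"jaw":0},{"dx":30,"dy":-35,"dz":0,"rx":0,"ry":0,"rz":0,"jaw":0},{"dx":30,"dy":-35,"dz":0,"rx":0,"ry":0,"rz":0,"jaw":0},{"dx":30,"dy":-35,"dz":0,"rx":0,"ry":0,"rz":0,"jaw":0},{"dx":15,"dy":-20,"dz":0,"rx":0,"ry":0,"rz":0,"jaw":0},{"dx":0,"dy":0,"dz":0,"rx":0,"ry":0,"rz":0,"jaw":0}]' 
python3 - <<'E'
from h import *
C,p,d=snap("wrist","w1.png");P=cloud(C,d);s=r.observe();print(s["t"],s["ee_pos"],s["force"])
k=(P[...,2]>.05)&(P[...,2]<.068)&(np.hypot(P[...,0]-.446,P[...,1]-.049)<.045);q=P[k];print(k.sum(),(np.nanmin(q,0)+np.nanmax(q,0))/2,np.ptp(q,0))
k=(P[...,2]>.045)&(np.hypot(P[...,0]-.446,P[...,1]-.049)<.045);print("top z",np.nanmax(P[k][:,2]))
print("to go (tool mm)",1000*(np.array(s["tcp_rot"]).T@(np.r_[(np.nanmin(q,0)+np.nanmax(q,0))[:2]/2,.025]-s["ee_pos"])))
E
```

```text
t: 0.9
ee_pos: [0.3555, -0.3135, 0.262]
tcp_rot: [[0.898, 0.441, -0.0], [0.441, -0.898, 0.0], [-0.0, -0.0, -1.0]]
force: [0.1, -0.0, 0.5]
grip_width: 1.004
grip_force: 0.0
t: 1.7
ee_pos: [0.4293, -0.0193, 0.2621]
tcp_rot: [[0.894, 0.447, 0.0], [0.447, -0.894, 0.001], [0.0, -0.001, -1.0]]
force: [0.1, -0.1, -0.3]
grip_width: 1.001
grip_force: 0.0
1.75 [ 0.42902685 -0.02188588  0.26198446] [-0.69579383 -0.93396168 -0.0650479 ]
444 [0.44797971 0.04870401 0.05900061] [0.03565889 0.03603279 0.01798572]
top z 0.4187900521773878
to go (tool mm) [ 48.45929762 -54.7910105  236.96712756]
```

View pics/w1.png

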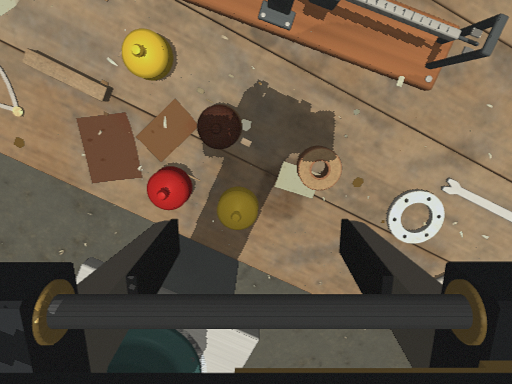

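The wrist view shows the brown box at (219,126), red at (168,187), yellow at (237,207) and (147,53), and the roll at (319,168). The box position agrees with the top view.

```bash
python3 -m pendant '[{"dx":16,"dy":-18,"dz":0,"rx":0,"ry":0,"rz":0,"jaw":0},{"dx":16,"dy":-18,"dz":0,"rx":0,"ry":0,"rz":0,"jaw":0},{"dx":16,"dy":-18,"dz":0,"rx":0,"ry":0,"rz":0,"jaw":0},{"dx":0,"dy":0,"dz":40,"rx":0,"ry":0,"rz":0,"jaw":0},{"dx":0,"dy":0,"dz":40,"rx":0,"ry":0,"rz":0,"jaw":0},{"dx":0,"dy":0,"dz":40,"rx":0,"ry":0,"rz":0,"jaw":0},{"dx":0,"dy":0,"dz":0,"rx":0,"ry":0,"rz":0,"jaw":0}]' 
python3 - <<'E'
from h import *
C,p,d=snap("wrist","w2.png");P=cloud(C,d);s=r.observe();print(s["t"],s["ee_pos"],s["qpos"])
for lo,hi in((.052,.062),(.062,.08)):
    k=(P[...,2]>lo)&(P[...,2]<hi)&(np.hypot(P[...,0]-.446,P[...,1]-.049)<.04);q=P[k];print(k.sum(),(np.nanmin(q,0)+np.nanmax(q,0))/2,np.ptp(q,0))
print("to go (tool mm)",1000*(np.array(s["tcp_rot"]).T@(np.r_[.447,.049,.025]-s["ee_pos"])))
E
```

```text
t: 2.45
ee_pos: [0.4442, 0.0442, 0.1379]
tcp_rot: [[0.898, 0.439, -0.011], [0.439, -0.898, -0.001], [-0.01, -0.004, -1.0]]
force: [-0.6, 0.8, 0.8]
grip_width: 0.998
grip_force: 0.0
2.5 [0.44662177 0.04497057 0.14062152] [ 0.31194503  0.23934831 -0.54452039  2.08268404  0.16079108  0.86511841
 -1.44117849]
302 [0.44734239 0.04925933 0.05368806] [0.02723835 0.02708647 0.00336602]
191 [0.44691119 0.04907757 0.06693337] [0.01302888 0.01374745 0.00802208]
to go (tool mm) [  2.70689435  -3.19799125 115.6164407 ]
```

```bash
python3 -m pendant '[{"dx":3,"dy":-3,"dz":0,"rx":0,"ry":0,"rz":0,"jaw":0},{"dx":0,"dy":0,"dz":35,"rx":0,"ry":0,"rz":0,"jaw":0},{"dx":0,"dy":0,"dz":35,"rx":0,"ry":0,"rz":0,"jaw":0},{"dx":0,"dy":0,"dz":30,"rx":0,"ry":0,"rz":0,"jaw":0},{"dx":0,"dy":0,"dz":15,"rx":0,"ry":0,"rz":0,"jaw":0},{"dx":0,"dy":0,"dz":0,"rx":0,"ry":0,"rz":0,"jaw":0},{"dx":0,"dy":0,"dz":0,"rx":0,"ry":0,"rz":0,"jaw":0}]' 
python3 -m pendant '[{"dx":0,"dy":0,"dz":0,"rx":0,"ry":0,"rz":0,"jaw":150},{"dx":0,"dy":0,"dz":0,"rx":0,"ry":0,"rz":0,"jaw":150},{"dx":0,"dy":0,"dz":0,"rx":0,"ry":0,"rz":0,"jaw":150},{"dx":0,"dy":0,"dz":0,"rx":0,"ry":0,"rz":0,"jaw":150},{"dx":0,"dy":0,"dz":0,"rx":0,"ry":0,"rz":0,"jaw":150},{"dx":0,"dy":0,"dz":0,"rx":0,"ry":0,"rz":0,"jaw":150}]' 12
```

```text
t: 3.2
ee_pos: [0.4518, 0.0507, 0.0289]
tcp_rot: [[0.898, 0.441, 0.003], [0.441, -0.898, -0.0], [0.003, 0.001, -1.0]]
force: [0.6, 0.0, 0.1]
grip_width: 1.0
grip_force: 0.0
t: 3.8
ee_pos: [0.4498, 0.0505, 0.0272]
tcp_rot: [[0.898, 0.441, 0.0], [0.441, -0.898, -0.0], [-0.0, 0.0, -1.0]]
force: [-0.1, -0.7, -0.8]
grip_width: 0.498
grip_force: 0.0
```

```bash
python3 -m pendant '[{"dx":0,"dy":0,"dz":0,"rx":0,"ry":0,"rz":0,"jaw":150},{"dx":0,"dy":0,"dz":0,"rx":0,"ry":0,"rz":0,"jaw":150}]'; python3 - <<'E'
from h import *
C,p,d=snap("wrist","w3.png")
E
```

```text
t: 4.0
ee_pos: [0.4498, 0.0506, 0.0271]
tcp_rot: [[0.897, 0.441, -0.0], [0.441, -0.897, -0.0], [-0.0, -0.0, -1.0]]
force: [-0.4, -0.7, -0.4]
grip_width: 0.407
grip_force: 0.0
```

View pics/w3.png

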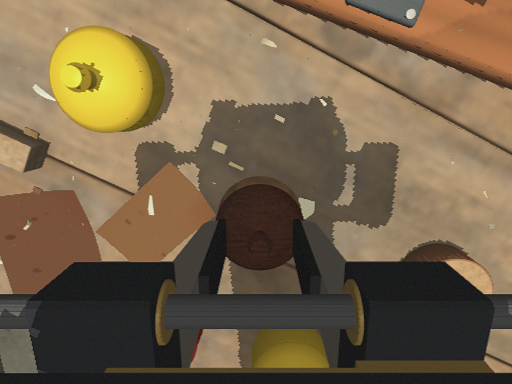

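The wrist view shows the jaws at about (220,225) and (300,225), nearly closed behind the box with no grip force. The knob is at (259,243). I check where the box is relative to the TCP.

```bash
python3 - <<'E'
from h import *
C,p,d=snap("wrist");P=cloud(C,d);s=r.observe();R=np.array(s["tcp_rot"]);Q=(P-s["ee_pos"])@R
print(s["ee_pos"])
for u,v in((259,243),(259,200),(259,180),(225,215),(295,215),(216,235),(301,235),(210,240),(308,240),(218,255),(300,255)): print(u,v,d[v,u].round(4),(Q[v,u]*1000).round(1),P[v,u].round(3))
print(np.array(r.camera_info("wrist")["T_tool_cam"]).round(3))
E
```

```text
[0.44976759 0.05056514 0.02710758]
259 243 0.1731 [ -0.2  -0.2 -41.5] [0.449 0.051 0.069]
259 200 0.1887 [ 17.9  -0.2 -20.6] [0.466 0.059 0.048]
259 180 0.2075 [25.1 -0.3  0.8] [0.472 0.062 0.026]
225 215 0.1922 [  8.2 -20.7 -19.6] [0.448 0.073 0.047]
295 215 0.1936 [  7.7  21.5 -18.2] [0.466 0.035 0.045]
216 235 0.1574 [ 10.  -21.4 -55. ] [0.449 0.074 0.082]
301 235 0.1561 [ 10.5  20.3 -56.2] [0.468 0.037 0.083]
210 240 0.1502 [ 10.5 -23.2 -62.3] [0.449 0.076 0.089]
308 240 0.1518 [  9.9  23.1 -60.8] [0.469 0.034 0.088]
218 255 0.1456 [  5.8 -18.9 -68.3] [0.447 0.07  0.095]
300 255 0.1491 [  4.2  18.9 -65.1] [0.462 0.035 0.092]
[[-0.001 -0.967 -0.253  0.071]
 [ 1.    -0.001 -0.001  0.   ]
 [ 0.001 -0.253  0.967 -0.202]
 [ 0.     0.     0.     1.   ]]
```

The box is exactly centred (knob at tool 0,0), so the jaws have simply stopped at the commanded 150 without contact. I close further.

```bash
python3 -m pendant '[{"dx":0,"dy":0,"dz":0,"rx":0,"ry":0,"rz":0,"jaw":255},{"dx":0,"dy":0,"dz":0,"rx":0,"ry":0,"rz":0,"jaw":255},{"dx":0,"dy":0,"dz":0,"rx":0,"ry":0,"rz":0,"jaw":255},{"dx":0,"dy":0,"dz":0,"rx":0,"ry":0,"rz":0,"jaw":255}]' 12; python3 - <<'E'
from h import *
C,p,d=snap("wrist");P=cloud(C,d);s=r.observe();R=np.array(s["tcp_rot"]);Q=(P-s["ee_pos"])@R
for u,v in((259,243),(259,200),(225,215),(295,215),(216,235),(301,235)): print(u,v,d[v,u].round(4),(Q[v,u]*1000).round(1))
k=(P[...,2]>.06)&(P[...,2]<.08)&(np.hypot(Q[...,0],Q[...,1])<.03);print(np.nanmean(P[k],0),k.sum())
E
```

```text
t: 4.5
ee_pos: [0.4498, 0.0505, 0.0272]
tcp_rot: [[0.897, 0.441, 0.0], [0.441, -0.897, -0.0], [-0.0, 0.0, -1.0]]
force: [-0.3, -0.5, 0.2]
grip_width: 0.129
grip_force: 12.0
259 243 0.1722 [  0.1  -0.3 -42.2]
259 200 0.1896 [ 17.6  -0.3 -19.7]
225 215 0.1937 [  7.6 -20.9 -18. ]
295 215 0.1934 [  7.7  21.5 -18.3]
216 235 0.2004 [ -6.7 -27.3 -14.9]
301 235 0.2 [ -6.5  26.  -15.2]
[0.45404284 0.05252992 0.07001786] 1164
```

```bash
python3 - <<'E'
from h import *
C,p,d=snap("wrist");C2,p2,d2=snap("side")
a=cv2.resize(p[150:384,130:390],(520,468));
P=cloud(C2,d2);k=np.hypot(P[...,0]-.45,P[...,1]-.05)<.03
K,R,o=C2;x=K@(R.T@(np.array([.45,.05,.07])-o));u,v=(x[:2]/x[2]).astype(int);print(u,v)
b=cv2.resize(p2[v-40:v+38,u-22:u+22],(264,468),interpolation=cv2.INTER_CUBIC)
cv2.imwrite("pics/w4.png",np.hstack([a,b])[:,:,::-1])
E
```

```text
286 209
```

View pics/w4.png

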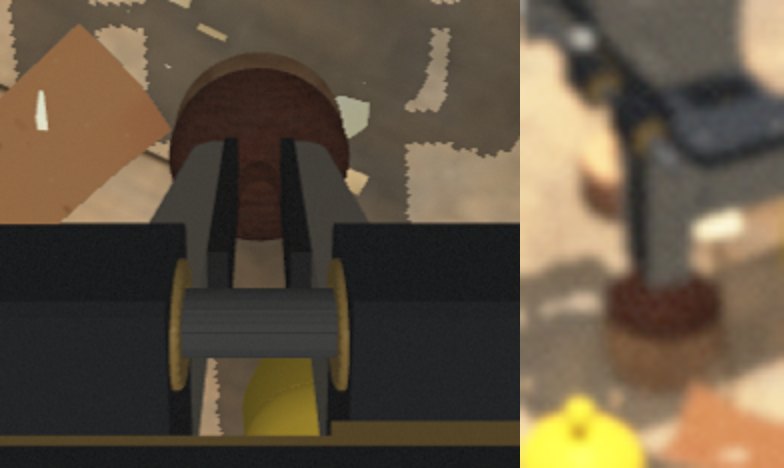

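The crops show the jaws pinching the knob (about 12 mm opening, 12 N), with the fingertips just over the lid at crop (235,140) and (285,140). A knob grip suits this job because it keeps the fingers clear of the pan rim, so I use it with more force, lift, and check that the box comes along.

```bash
python3 -m pendant '[{"dx":0,"dy":0,"dz":0,"rx":0,"ry":0,"rz":0,"jaw":255},{"dx":0,"dy":0,"dz":-15,"rx":0,"ry":0,"rz":0,"jaw":255},{"dx":0,"dy":0,"dz":-30,"rx":0,"ry":0,"rz":0,"jaw":255},{"dx":0,"dy":0,"dz":-40,"rx":0,"ry":0,"rz":0,"jaw":255},{"dx":0,"dy":0,"dz":-40,"rx":0,"ry":0,"rz":0,"jaw":255},{"dx":0,"dy":0,"dz":-40,"rx":0,"ry":0,"rz":0,"jaw":255},{"dx":0,"dy":0,"dz":-30,"rx":0,"ry":0,"rz":0,"jaw":255},{"dx":0,"dy":0,"dz":0,"rx":0,"ry":0,"rz":0,"jaw":255}]' 25
python3 - <<'E'
from h import *
C,p,d=snap("wrist");P=cloud(C,d);s=r.observe();R=np.array(s["tcp_rot"]);Q=(P-s["ee_pos"])@R
k=(Q[...,2]>-.028)&(Q[...,2]<-.01)&(np.hypot(Q[...,0],Q[...,1])<.035);print(k.sum(),np.nanmean(Q[k],0));
for u,v in((259,200),(225,215),(295,215)):print((Q[v,u]*1000).round(1))
print(s["qpos"],s["force"])
E
```

```text
t: 5.45
ee_pos: [0.4523, 0.051, 0.2259]
tcp_rot: [[0.898, 0.441, 0.008], [0.441, -0.898, -0.0], [0.007, 0.004, -1.0]]
force: [0.7, 0.6, -1.3]
grip_width: 0.121
grip_force: 25.0
3141 [ 0.0116778   0.00034488 -0.02148307]
[ 19.5   0.  -23.5]
[  9.8 -20.4 -22.2]
[  9.3  21.8 -21. ]
[ 0.35777589  0.13007379 -0.58223722  1.98681728  0.0841931   1.04400773
 -1.37711996] [-0.55905833  0.3498629  -2.20582521]
```

```bash
python3 -m pendant '[{"dx":15,"dy":-2,"dz":0,"rx":0,"ry":0,"rz":0.1,"jaw":255},{"dx":0,"dy":0,"dz":0,"rx":0,"ry":0,"rz":0.14,"jaw":255},{"dx":0,"dy":0,"dz":0,"rx":0,"ry":0,"rz":0.14,"jaw":255},{"dx":0,"dy":0,"dz":0,"rx":0,"ry":0,"rz":0.14,"jaw":255},{"dx":0,"dy":0,"dz":0,"rx":0,"ry":0,"rz":0.14,"jaw":255},{"dx":0,"dy":0,"dz":0,"rx":0,"ry":0,"rz":0.14,"jaw":255},{"dx":0,"dy":0,"dz":0,"rx":0,"ry":0,"rz":0.14,"jaw":255},{"dx":0,"dy":0,"dz":0,"rx":0,"ry":0,"rz":0.14,"jaw":255}]' 25
python3 -m pendant '[{"dx":0,"dy":0,"dz":0,"rx":0,"ry":0,"rz":0.14,"jaw":255},{"dx":0,"dy":0,"dz":0,"rx":0,"ry":0,"rz":0.14,"jaw":255},{"dx":0,"dy":0,"dz":0,"rx":0,"ry":0,"rz":0.14,"jaw":255},{"dx":0,"dy":0,"dz":0,"rx":0,"ry":0,"rz":0.14,"jaw":255},{"dx":0,"dy":0,"dz":0,"rx":0,"ry":0,"rz":0.14,"jaw":255},{"dx":0,"dy":0,"dz":0,"rx":0,"ry":0,"rz":0.1,"jaw":255},{"dx":0,"dy":0,"dz":0,"rx":0,"ry":0,"rz":0,"jaw":255}]' 25
python3 - <<'E'
from h import *
s=r.observe();R=np.array(s["tcp_rot"]);print(s["qpos"]);print("yaw closing",np.degrees(np.arctan2(R[1,1],R[0,1])),"togo",1000*R.T@(np.r_[.609,.160,.226]-s["ee_pos"]))
E
```

```text
t: 6.3
ee_pos: [0.4609, 0.0588, 0.2199]
tcp_rot: [[0.809, -0.588, -0.004], [-0.588, -0.809, -0.0], [-0.003, 0.003, -1.0]]
force: [0.3, 0.2, -0.9]
grip_width: 0.117
grip_force: 25.0
t: 7.0
ee_pos: [0.4598, 0.0554, 0.2131]
tcp_rot: [[0.408, -0.913, -0.019], [-0.913, -0.408, -0.017], [0.008, 0.024, -1.0]]
force: [-0.7, 0.8, -1.5]
grip_width: 0.123
grip_force: 25.0
[-0.35095793  0.1225959   0.16213031  2.00142656 -0.00775767  1.04088567
 -2.90686151]
yaw closing -155.90981017406074 togo [ -34.49629714 -178.54613987  -17.51505593]
```

Turning this way ran joint 7 to its limit, so I turn back the other way to the equivalent grasp yaw.

```bash
for i in 1; do python3 -m pendant '[{"dx":0,"dy":0,"dz":0,"rx":0,"ry":0,"rz":-0.14,"jaw":255},{"dx":0,"dy":0,"dz":0,"rx":0,"ry":0,"rz":-0.14,"jaw":255},{"dx":0,"dy":0,"dz":0,"rx":0,"ry":0,"rz":-0.14,"jaw":255},{"dx":0,"dy":0,"dz":0,"rx":0,"ry":0,"rz":-0.14,"jaw":255},{"dx":0,"dy":0,"dz":0,"rx":0,"ry":0,"rz":-0.14,"jaw":255},{"dx":0,"dy":0,"dz":0,"rx":0,"ry":0,"rz":-0.14,"jaw":255},{"dx":0,"dy":0,"dz":0,"rx":0,"ry":0,"rz":-0.14,"jaw":255},{"dx":0,"dy":0,"dz":0,"rx":0,"ry":0,"rz":-0.14,"jaw":255}]' 25
python3 -m pendant '[{"dx":0,"dy":0,"dz":0,"rx":0,"ry":0,"rz":-0.14,"jaw":255},{"dx":0,"dy":0,"dz":0,"rx":0,"ry":0,"rz":-0.14,"jaw":255},{"dx":0,"dy":0,"dz":0,"rx":0,"ry":0,"rz":-0.14,"jaw":255},{"dx":0,"dy":0,"dz":0,"rx":0,"ry":0,"rz":-0.14,"jaw":255},{"dx":0,"dy":0,"dz":0,"rx":0,"ry":0,"rz":-0.14,"jaw":255},{"dx":0,"dy":0,"dz":0,"rx":0,"ry":0,"rz":-0.14,"jaw":255},{"dx":0,"dy":0,"dz":0,"rx":0,"ry":0,"rz":-0.14,"jaw":255},{"dx":0,"dy":0,"dz":0,"rx":0,"ry":0,"rz":-0.14,"jaw":255}]' 25; done
python3 - <<'E'
from h import *
s=r.observe();R=np.array(s["tcp_rot"]);print(s["qpos"]);print("yaw closing",np.degrees(np.arctan2(R[1,1],R[0,1])),"togo",1000*R.T@(np.r_[.609,.160,.226]-s["ee_pos"]))
E
```

```text
t: 7.8
ee_pos: [0.4602, 0.0546, 0.2139]
tcp_rot: [[1.0, -0.026, -0.018], [-0.026, -1.0, -0.015], [-0.017, 0.015, -1.0]]
force: [-0.1, -0.1, -1.1]
grip_width: 0.12
grip_force: 25.0
t: 8.6
ee_pos: [0.4602, 0.0546, 0.2139]
tcp_rot: [[0.458, 0.889, -0.017], [0.888, -0.459, -0.014], [-0.021, -0.009, -1.0]]
force: [0.1, -0.8, -0.5]
grip_width: 0.121
grip_force: 25.0
[-0.17152321  0.12854687 -0.0294292   1.99044782  0.01663097  1.0426864
 -0.68576156]
yaw closing -27.306162383091085 togo [161.6354421   83.7006326  -16.19697112]
```

```bash
python3 -m pendant '[{"dx":0,"dy":0,"dz":0,"rx":0,"ry":0,"rz":-0.14,"jaw":255},{"dx":0,"dy":0,"dz":0,"rx":0,"ry":0,"rz":-0.14,"jaw":255},{"dx":0,"dy":0,"dz":0,"rx":0,"ry":0,"rz":-0.14,"jaw":255},{"dx":0,"dy":0,"dz":0,"rx":0,"ry":0,"rz":-0.14,"jaw":255},{"dx":0,"dy":0,"dz":0,"rx":0,"ry":0,"rz":-0.05,"jaw":255},{"dx":0,"dy":0,"dz":0,"rx":0,"ry":0,"rz":0,"jaw":255}]' 25
cat >> h.py <<'E'
def togo(x,y,z,yaw=None):
    s=r.observe();R=np.array(s["tcp_rot"]);w=R[:,2];print("t",s["t"],"pos",np.round(s["ee_pos"],4),"closing yaw",np.degrees(np.arctan2(R[1,1],R[0,1])).round(1),"F",np.round(s["force"],1))
    print("togo mm",(1000*R.T@(np.array([x,y,z])-s["ee_pos"])).round(1),"level rot",(R.T@np.cross(w,[0,0,-1])).round(4))
E
python3 -c "from h import *;togo(.609,.160,.215)"
```

```text
t: 9.2
ee_pos: [0.4604, 0.0545, 0.2141]
tcp_rot: [[-0.127, 0.992, -0.017], [0.992, 0.127, -0.014], [-0.012, -0.019, -1.0]]
force: [0.5, 0.1, -1.7]
grip_width: 0.117
grip_force: 25.0
t 9.2 pos [0.4604 0.0545 0.2141] closing yaw 7.3 F [ 0.5  0.1 -1.7]
togo mm [ 85.8 160.8  -5. ] level rot [-0.0189  0.0119  0.    ]
```

```bash
python3 -m pendant '[{"dx":0,"dy":0,"dz":0,"rx":-0.019,"ry":0.012,"rz":0,"jaw":255},{"dx":14,"dy":27,"dz":0,"rx":0,"ry":0,"rz":0,"jaw":255},{"dx":14,"dy":27,"dz":0,"rx":0,"ry":0,"rz":0,"jaw":255},{"dx":14,"dy":27,"dz":0,"rx":0,"ry":0,"rz":0,"jaw":255},{"dx":14,"dy":27,"dz":0,"rx":0,"ry":0,"rz":0,"jaw":255},{"dx":14,"dy":27,"dz":0,"rx":0,"ry":0,"rz":0,"jaw":255},{"dx":15,"dy":27,"dz":0,"rx":0,"ry":0,"rz":0,"jaw":255},{"dx":0,"dy":0,"dz":0,"rx":0,"ry":0,"rz":0,"jaw":255}]' 25
python3 - <<'E'
from h import *
togo(.609,.160,.215)
C,p,d=snap("wrist","w5.png");P=cloud(C,d);s=r.observe()
i=p.astype(int);k=(i.min(-1)>110)&(np.ptp(i,2)<40) if False else ((i.min(-1)>110)&(i.max(-1)-i.min(-1)<40))
k&=(np.hypot(P[...,0]-.609,P[...,1]-.16)<.065)&(P[...,2]>.08)&(P[...,2]<.135);q=P[k];print(k.sum(),np.nanmin(q,0),np.nanmax(q,0))
a=np.array([-.134,.991]);t=(q[:,:2]-[.609,.16])@a;rr=np.hypot(*(q[:,:2]-[.609,.16]).T);m=rr<.036
print("slope,z",np.linalg.lstsq(np.c_[t[m],np.ones(m.sum())],q[m][:,2],rcond=None)[0])
E
```

```text
t: 10.0
ee_pos: [0.6128, 0.1622, 0.2143]
tcp_rot: [[-0.128, 0.992, 0.002], [0.992, 0.128, 0.003], [0.002, 0.003, -1.0]]
force: [-0.3, 0.2, -2.2]
grip_width: 0.118
grip_force: 25.0
t 10.0 pos [0.6128 0.1622 0.2143] closing yaw 7.3 F [-0.3  0.2 -2.2]
togo mm [-1.7 -4.  -0.7] level rot [ 0.0027 -0.0025  0.    ]
3934 [0.56216259 0.13399825 0.09658007] [0.65782585 0.21413801 0.10720139]
slope,z [0.00199261 0.09913787]
```

View pics/w5.png

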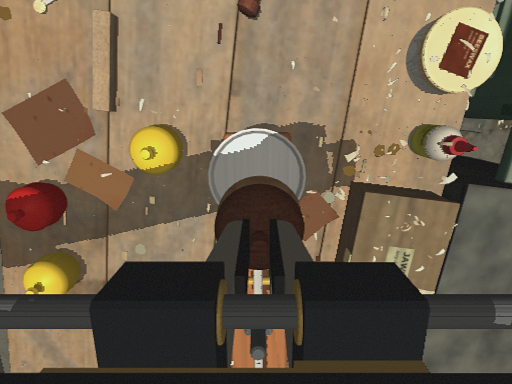

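The wrist view shows the pan around (257,168), level (floor z 0.099, slope about 0), with the box held upright over it at (260,215). I lower.

```bash
python3 -m pendant '[{"dx":1,"dy":-3,"dz":20,"rx":0,"ry":0,"rz":0,"jaw":255},{"dx":0,"dy":0,"dz":25,"rx":0,"ry":0,"rz":0,"jaw":255},{"dx":0,"dy":0,"dz":20,"rx":0,"ry":0,"rz":0,"jaw":255},{"dx":0,"dy":0,"dz":10,"rx":0,"ry":0,"rz":0,"jaw":255},{"dx":0,"dy":0,"dz":5,"rx":0,"ry":0,"rz":0,"jaw":255},{"dx":0,"dy":0,"dz":0,"rx":0,"ry":0,"rz":0,"jaw":255},{"dx":0,"dy":0,"dz":0,"rx":0,"ry":0,"rz":0,"jaw":255}]' 25
python3 -c "from h import *;togo(.610,.163,.124)"
python3 -m pendant '[{"dx":0,"dy":0,"dz":3,"rx":0,"ry":0,"rz":0,"jaw":255},{"dx":0,"dy":0,"dz":3,"rx":0,"ry":0,"rz":0,"jaw":255},{"dx":0,"dy":0,"dz":3,"rx":0,"ry":0,"rz":0,"jaw":255},{"dx":0,"dy":0,"dz":0,"rx":0,"ry":0,"rz":0,"jaw":255}]' 25
python3 -c "from h import *;togo(.610,.163,.124)"
```

```text
t: 10.75
ee_pos: [0.6089, 0.16, 0.1366]
tcp_rot: [[-0.126, 0.992, 0.004], [0.992, 0.126, 0.001], [0.0, 0.004, -1.0]]
force: [0.1, 1.2, -1.2]
grip_width: 0.12
grip_force: 25.0
t 10.75 pos [0.6089 0.16   0.1366] closing yaw 7.2 F [ 0.1  1.2 -1.2]
togo mm [ 2.9  1.4 12.6] level rot [ 0.0039 -0.0001  0.    ]
t: 11.15
ee_pos: [0.608, 0.1599, 0.1261]
tcp_rot: [[-0.126, 0.992, 0.001], [0.992, 0.126, -0.0], [-0.0, 0.001, -1.0]]
force: [-0.2, 0.3, -2.3]
grip_width: 0.121
grip_force: 25.0
t 11.15 pos [0.608  0.1599 0.1261] closing yaw 7.3 F [-0.2  0.3 -2.3]
togo mm [2.8 2.4 2.1] level rot [0.0015 0.0003 0.    ]
```

```bash
python3 -m pendant '[{"dx":1,"dy":0,"dz":3,"rx":0,"ry":0,"rz":0,"jaw":255},{"dx":1,"dy":0,"dz":3,"rx":0,"ry":0,"rz":0,"jaw":255},{"dx":0,"dy":0,"dz":3,"rx":0,"ry":0,"rz":0,"jaw":255},{"dx":0,"dy":0,"dz":0,"rx":0,"ry":0,"rz":0,"jaw":255},{"dx":0,"dy":0,"dz":0,"rx":0,"ry":0,"rz":0,"jaw":255}]' 10
python3 - <<'E'
from h import *
togo(.610,.163,.110)
C,p,d=snap("wrist");P=cloud(C,d)
i=p.astype(int);k=(i.min(-1)>90)&(i.max(-1)-i.min(-1)<40)&(np.hypot(P[...,0]-.609,P[...,1]-.163)<.055)&(P[...,2]>.07)&(P[...,2]<.135);q=P[k]
a=np.array([-.134,.991]);t=(q[:,:2]-[.609,.163])@a;rr=np.hypot(*(q[:,:2]-[.609,.163]).T)
for lo,hi in((0,.04),(.044,.05)):
    m=(rr>lo)&(rr<hi);print(m.sum(),"slope,z",np.linalg.lstsq(np.c_[t[m],np.ones(m.sum())],q[m][:,2],rcond=None)[0])
E
python3 -m pendant '[{"dx":0,"dy":0,"dz":2,"rx":0,"ry":0,"rz":0,"jaw":255},{"dx":0,"dy":0,"dz":2,"rx":0,"ry":0,"rz":0,"jaw":255},{"dx":0,"dy":0,"dz":0,"rx":0,"ry":0,"rz":0,"jaw":255},{"dx":0,"dy":0,"dz":0,"rx":0,"ry":0,"rz":0,"jaw":255}]'
python3 -c "from h import *;togo(.610,.163,.110)"
```

```text
t: 11.65
ee_pos: [0.6081, 0.1619, 0.1174]
tcp_rot: [[-0.126, 0.992, 0.002], [0.992, 0.126, -0.0], [-0.0, 0.002, -1.0]]
force: [-0.0, 0.2, -1.1]
grip_width: 0.131
grip_force: 10.0
t 11.65 pos [0.6081 0.1619 0.1174] closing yaw 7.2 F [-0.   0.2 -1.1]
togo mm [0.8 2.  7.4] level rot [0.0021 0.0003 0.    ]
3419 slope,z [-0.11343123  0.08788088]
1514 slope,z [-0.13360196  0.0924461 ]
t: 12.1
ee_pos: [0.6087, 0.1634, 0.1147]
tcp_rot: [[-0.127, 0.992, 0.004], [0.992, 0.127, 0.002], [0.001, 0.004, -1.0]]
force: [-1.9, 2.2, 5.4]
grip_width: 0.124
grip_force: 10.0
t 12.1 pos [0.6087 0.1634 0.1147] closing yaw 7.3 F [-1.9  2.2  5.4]
togo mm [-0.6  1.2  4.7] level rot [ 0.0042 -0.0014  0.    ]
```

The pan is on its stop (slope -0.12) and carries the box. I ease off slightly and release.

```bash
python3 -m pendant '[{"dx":0,"dy":0,"dz":-1.5,"rx":0,"ry":0,"rz":0,"jaw":255},{"dx":0,"dy":0,"dz":0,"rx":0,"ry":0,"rz":0,"jaw":210},{"dx":0,"dy":0,"dz":0,"rx":0,"ry":0,"rz":0,"jaw":180},{"dx":0,"dy":0,"dz":0,"rx":0,"ry":0,"rz":0,"jaw":150},{"dx":0,"dy":0,"dz":0,"rx":0,"ry":0,"rz":0,"jaw":120},{"dx":0,"dy":0,"dz":0,"rx":0,"ry":0,"rz":0,"jaw":120},{"dx":0,"dy":0,"dz":0,"rx":0,"ry":0,"rz":0,"jaw":120}]' 5
python3 -m pendant '[{"dx":0,"dy":0,"dz":-10,"rx":0,"ry":0,"rz":0,"jaw":120},{"dx":0,"dy":0,"dz":-30,"rx":0,"ry":0,"rz":0,"jaw":120},{"dx":0,"dy":0,"dz":-40,"rx":0,"ry":0,"rz":0,"jaw":120},{"dx":0,"dy":0,"dz":-40,"rx":0,"ry":0,"rz":0,"jaw":120},{"dx":0,"dy":0,"dz":0,"rx":0,"ry":0,"rz":0,"jaw":120},{"dx":0,"dy":0,"dz":0,"rx":0,"ry":0,"rz":0,"jaw":120}]'
python3 - <<'E'
from h import *
togo(.631,.004,.23)
C,p,d=snap("wrist","w6.png");P=cloud(C,d)
k=(P[...,2]>.146)&(P[...,2]<.17)&(np.hypot(P[...,0]-.609,P[...,1]-.163)<.03);print("knob",np.nanmean(P[k],0),k.sum())
i=p.astype(int);k=(i.min(-1)>90)&(i.max(-1)-i.min(-1)<40)&(np.hypot(P[...,0]-.609,P[...,1]-.163)<.055)&(P[...,2]>.07)&(P[...,2]<.135);q=P[k]
print("pan",k.sum(),q.min(0),q.max(0))
k=(P[...,2]>.13)&(P[...,2]<.18)&(np.hypot(P[...,0]-.631,P[...,1]-.004)<.04);q=P[k];print("post",k.sum(),(np.nanmin(q,0)+np.nanmax(q,0))/2 if k.sum() else 0)
E
```

```text
t: 12.8
ee_pos: [0.6081, 0.1619, 0.115]
tcp_rot: [[-0.126, 0.992, 0.002], [0.992, 0.126, 0.0], [-0.0, 0.002, -1.0]]
force: [0.1, -0.3, -0.8]
grip_width: 0.529
grip_force: 0.0
t: 13.4
ee_pos: [0.6084, 0.1621, 0.2368]
tcp_rot: [[-0.126, 0.992, 0.005], [0.992, 0.126, 0.001], [0.0, 0.005, -1.0]]
force: [-1.2, 0.6, -0.6]
grip_width: 0.533
grip_force: 0.0
t 13.4 pos [0.6084 0.1621 0.2368] closing yaw 7.2 F [-1.2  0.6 -0.6]
togo mm [-159.7    2.4    6.8] level rot [ 0.0051 -0.0002  0.    ]
knob [0.60751449 0.16521179 0.15406283] 178
pan 2984 [0.56153894 0.10876457 0.07738108] [0.65831093 0.21427447 0.12833638]
post 158 [0.63119041 0.01136227 0.15893507]
```

View pics/w6.png

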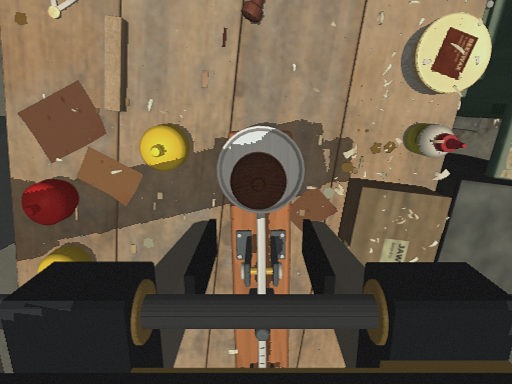

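The box stands on the pan: box at (258,182), pan at (260,168), about 7 mm off centre. Before straddling the post I measure where the fingertips really end. I rotate the closing axis along the beam.

```bash
python3 - <<'E'
from h import *
C,p,d=snap("wrist");P=cloud(C,d);s=r.observe();R=np.array(s["tcp_rot"]);Q=(P-s["ee_pos"])@R*1000
for n,k in(("L",Q[...,1]<0),("R",Q[...,1]>0)):
    m=k&(np.abs(Q[...,1])<70)&(np.abs(Q[...,0])<14)&(Q[...,2]>-90)&(Q[...,2]<30);q=Q[m];print(n,m.sum(),q.min(0),q.max(0))
    j=np.argsort(q[:,2])[-8:];print(q[j].round(0).tolist())
print(s["qpos"])
E
python3 -m pendant '[{"dx":0,"dy":0,"dz":-10,"rx":0,"ry":0,"rz":0.14,"jaw":120},{"dx":0,"dy":0,"dz":0,"rx":0,"ry":0,"rz":0.14,"jaw":120},{"dx":0,"dy":0,"dz":0,"rx":0,"ry":0,"rz":0.14,"jaw":120},{"dx":0,"dy":0,"dz":0,"rx":0,"ry":0,"rz":0.14,"jaw":120},{"dx":0,"dy":0,"dz":0,"rx":0,"ry":0,"rz":0.14,"jaw":120},{"dx":0,"dy":0,"dz":0,"rx":0,"ry":0,"rz":0.14,"jaw":120},{"dx":0,"dy":0,"dz":0,"rx":0,"ry":0,"rz":0.14,"jaw":120},{"dx":0,"dy":0,"dz":0,"rx":0,"ry":0,"rz":0.14,"jaw":120}]'
python3 -m pendant '[{"dx":0,"dy":0,"dz":0,"rx":0,"ry":0,"rz":0.14,"jaw":120},{"dx":0,"dy":0,"dz":0,"rx":0,"ry":0,"rz":0.14,"jaw":120},{"dx":0,"dy":0,"dz":0,"rx":0,"ry":0,"rz":0.14,"jaw":120},{"dx":0,"dy":0,"dz":0,"rx":0,"ry":0,"rz":0.03,"jaw":120},{"dx":0,"dy":0,"dz":0,"rx":0,"ry":0,"rz":0,"jaw":120}]'
python3 -c "from h import *;togo(.631,.008,.235)"
```

```text
L 2241 [-10.23112934 -40.40030432 -89.98992621] [ 11.68586254 -23.46720675 -31.73114401]
[[9.0, -33.0, -33.0], [-4.0, -24.0, -33.0], [-4.0, -24.0, -33.0], [-3.0, -24.0, -33.0], [-5.0, -24.0, -33.0], [9.0, -30.0, -33.0], [-2.0, -24.0, -32.0], [-4.0, -24.0, -32.0]]
R 2247 [-10.52815655  24.48255299 -89.98385171] [ 11.57528537  41.35459377 -31.78962713]
[[10.0, 27.0, -33.0], [-2.0, 25.0, -33.0], [10.0, 28.0, -33.0], [-4.0, 25.0, -33.0], [10.0, 28.0, -33.0], [-3.0, 25.0, -33.0], [-5.0, 25.0, -32.0], [-4.0, 25.0, -32.0]]
[-0.24811793  0.38910771 -0.08753686  1.59948241  0.03699669  1.15405152
 -0.21753846]
t: 14.3
ee_pos: [0.6069, 0.1616, 0.2432]
tcp_rot: [[0.841, 0.541, -0.001], [0.541, -0.841, -0.001], [-0.001, 0.0, -1.0]]
force: [0.4, 0.1, -0.4]
grip_width: 0.528
grip_force: 0.0
t: 14.8
ee_pos: [0.6072, 0.1619, 0.2439]
tcp_rot: [[0.992, 0.129, 0.0], [0.129, -0.992, -0.001], [0.0, 0.001, -1.0]]
force: [1.4, 0.8, -0.4]
grip_width: 0.531
grip_force: 0.0
t 14.8 pos [0.6072 0.1619 0.2439] closing yaw -82.6 F [ 1.4  0.8 -0.4]
togo mm [  3.7 155.7   9. ] level rot [ 0.0008 -0.0003  0.    ]
```

The tips really end 32 mm behind the nominal TCP, so I aim for a reported TCP z of about 0.103 for the straddle. I move over the post.

```bash
python3 -m pendant '[{"dx":1,"dy":25,"dz":0,"rx":0,"ry":0,"rz":0,"jaw":120},{"dx":1,"dy":25,"dz":0,"rx":0,"ry":0,"rz":0,"jaw":120},{"dx":1,"dy":25,"dz":0,"rx":0,"ry":0,"rz":0,"jaw":120},{"dx":1,"dy":25,"dz":0,"rx":0,"ry":0,"rz":0,"jaw":120},{"dx":0,"dy":25,"dz":0,"rx":0,"ry":0,"rz":0,"jaw":120},{"dx":0,"dy":28,"dz":0,"rx":0,"ry":0,"rz":0,"jaw":120},{"dx":0,"dy":0,"dz":0,"rx":0,"ry":0,"rz":0,"jaw":120},{"dx":0,"dy":0,"dz":0,"rx":0,"ry":0,"rz":0,"jaw":120}]'
cat >> h.py <<'E'
def post(save=None):
    C,p,d=snap("wrist",save);P=cloud(C,d);s=r.observe();R=np.array(s["tcp_rot"]);Q=(P-s["ee_pos"])@R*1000
    k=(P[...,2]>.145)&(P[...,2]<.18)&(np.abs(Q[...,1])<45)&(np.abs(Q[...,0])<25)&(Q[...,2]>-30);q=Q[k];w=P[k]
    if k.sum(): print("post n",k.sum(),"tool mid",((q.min(0)+q.max(0))/2).round(1),"ext",np.ptp(q,axis=0).round(1),"world",((w.min(0)+w.max(0))/2).round(4),"top z",np.percentile(w[:,2],90).round(4))
E
python3 -c "from h import *;togo(.631,.008,.103);post('w7.png')"
```

```text
t: 15.6
ee_pos: [0.631, 0.0103, 0.2447]
tcp_rot: [[0.992, 0.127, 0.002], [0.127, -0.992, 0.0], [0.002, -0.0, -1.0]]
force: [-0.1, 0.4, 0.5]
grip_width: 0.527
grip_force: 0.0
t 15.6 pos [0.631  0.0103 0.2447] closing yaw -82.7 F [-0.1  0.4  0.5]
togo mm [ -0.5   2.3 141.7] level rot [-0.0002 -0.0016  0.    ]
post n 270 tool mid [ 0.1  2.1 90.1] ext [15.3 17.1 18.7] world [0.6314 0.0098 0.1546] top z 0.1626
```

```bash
python3 -m pendant '[{"dx":0,"dy":2,"dz":30,"rx":0,"ry":0,"rz":0,"jaw":120},{"dx":0,"dy":0,"dz":40,"rx":0,"ry":0,"rz":0,"jaw":120},{"dx":0,"dy":0,"dz":40,"rx":0,"ry":0,"rz":0,"jaw":120},{"dx":0,"dy":0,"dz":25,"rx":0,"ry":0,"rz":0,"jaw":120},{"dx":0,"dy":0,"dz":5,"rx":0,"ry":0,"rz":0,"jaw":150},{"dx":0,"dy":0,"dz":0,"rx":0,"ry":0,"rz":0,"jaw":180},{"dx":0,"dy":0,"dz":0,"rx":0,"ry":0,"rz":0,"jaw":180},{"dx":0,"dy":0,"dz":0,"rx":0,"ry":0,"rz":0,"jaw":180}]'
python3 -c "from h import *;togo(.631,.008,.103);post('w8.png')"
```

```text
t: 16.45
ee_pos: [0.6332, 0.0091, 0.107]
tcp_rot: [[0.992, 0.127, 0.006], [0.127, -0.992, 0.001], [0.006, 0.0, -1.0]]
force: [0.6, 0.3, -0.1]
grip_width: 0.299
grip_force: 0.0
t 16.45 pos [0.6332 0.0091 0.107 ] closing yaw -82.7 F [ 0.6  0.3 -0.1]
togo mm [-2.3  0.8  4. ] level rot [ 0.0001 -0.0056  0.    ]
```

View pics/w8.png

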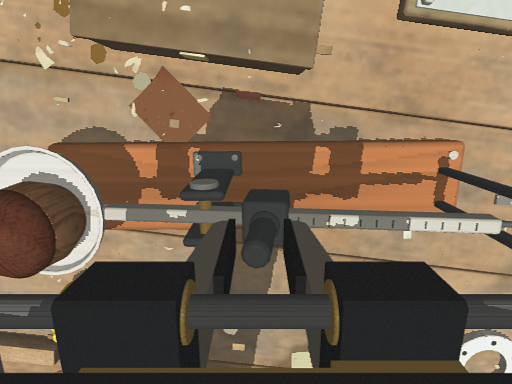

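The post at (260,245) sits between the fingers at (225,240) and (300,240), with the beam clear to the right. I push outward about 65 mm and back off. I read the tilt from a line fit to the beam's depth points.

```bash
cat >> h.py <<'E'
def beam(n="wrist"):
    C,p,d=snap(n);P=cloud(C,d);piv=np.array([.625,.045]);a=np.array([.134,-.991]);b=np.array([.991,.134])
    q=P[...,:2]-piv;s=q@a;t=q@b;k=(np.abs(t)<.008)&(P[...,2]>.06)&(P[...,2]<.135)&(((s>.05)&(s<.19))|((s>-.068)&(s<-.03)))
    s,z=s[k],P[...,2][k]
    g=np.ones(len(s),bool)
    f=max(((sl,c) for sl in np.arange(-.16,.161,.004) for c in np.arange(.085,.115,.001)),key=lambda f:(np.abs(z-f[0]*s-f[1])<.002).sum()) 
    g=np.abs(z-f[0]*s-f[1])<.003;f=np.polyfit(s[g],z[g],1)
    k2=np.abs(z-np.polyval(f,s))<.003
    print("beam tilt",(-f[0]).round(4),"z0",f[1].round(4),"n",g.sum(),"of",len(s),"s range",s[g].min().round(3),s[g].max().round(3))
E
python3 -c "from h import *;beam()"
python3 -m pendant '[{"dx":0,"dy":8,"dz":2,"rx":0,"ry":0,"rz":0,"jaw":180},{"dx":0,"dy":10,"dz":0,"rx":0,"ry":0,"rz":0,"jaw":180},{"dx":0,"dy":10,"dz":0,"rx":0,"ry":0,"rz":0,"jaw":180},{"dx":0,"dy":10,"dz":0,"rx":0,"ry":0,"rz":0,"jaw":180},{"dx":0,"dy":10,"dz":0,"rx":0,"ry":0,"rz":0,"jaw":180},{"dx":0,"dy":10,"dz":0,"rx":0,"ry":0,"rz":0,"jaw":180},{"dx":0,"dy":7,"dz":0,"rx":0,"ry":0,"rz":0,"jaw":180},{"dx":0,"dy":-5,"dz":0,"rx":0,"ry":0,"rz":0,"jaw":180}]'
python3 -m pendant '[{"dx":0,"dy":0,"dz":0,"rx":0,"ry":0,"rz":0,"jaw":180},{"dx":0,"dy":0,"dz":0,"rx":0,"ry":0,"rz":0,"jaw":180},{"dx":0,"dy":0,"dz":0,"rx":0,"ry":0,"rz":0,"jaw":180},{"dx":0,"dy":0,"dz":0,"rx":0,"ry":0,"rz":0,"jaw":180},{"dx":0,"dy":0,"dz":0,"rx":0,"ry":0,"rz":0,"jaw":180},{"dx":0,"dy":0,"dz":0,"rx":0,"ry":0,"rz":0,"jaw":180}]'
python3 -c "from h import *;beam();beam('top');togo(.631,-.06,.103)"
```

```text
beam tilt -0.1201 z0 0.1012 n 3888 of 4962 s range -0.068 0.187
t: 17.35
ee_pos: [0.6392, -0.0539, 0.103]
tcp_rot: [[0.992, 0.123, 0.002], [0.123, -0.992, -0.002], [0.002, 0.002, -1.0]]
force: [1.1, -0.6, -0.1]
grip_width: 0.295
grip_force: 0.0
t: 17.95
ee_pos: [0.6394, -0.0508, 0.1031]
tcp_rot: [[0.992, 0.127, 0.002], [0.127, -0.992, -0.0], [0.002, 0.0, -1.0]]
force: [0.4, 0.5, 0.1]
grip_width: 0.294
grip_force: 0.0
beam tilt -0.0091 z0 0.101 n 3094 of 4372 s range -0.068 0.188
beam tilt 0.0159 z0 0.1012 n 44 of 57 s range -0.067 0.063
t 18.05 pos [ 0.6394 -0.0508  0.1031] closing yaw -82.7 F [-0.3  0.2  0.5]
togo mm [-9.5  8.   0.1] level rot [ 0.0002 -0.0022  0.    ]
```

The tilt already reads -0.009. I lift clear and check again with nothing touching.

```bash
python3 -m pendant '[{"dx":0,"dy":0,"dz":0,"rx":0,"ry":0,"rz":0,"jaw":150},{"dx":0,"dy":0,"dz":0,"rx":0,"ry":0,"rz":0,"jaw":150},{"dx":0,"dy":0,"dz":-20,"rx":0,"ry":0,"rz":0,"jaw":150},{"dx":0,"dy":0,"dz":-40,"rx":0,"ry":0,"rz":0,"jaw":150},{"dx":0,"dy":0,"dz":-40,"rx":0,"ry":0,"rz":0,"jaw":150},{"dx":0,"dy":0,"dz":-10,"rx":0,"ry":0,"rz":0,"jaw":150},{"dx":0,"dy":0,"dz":0,"rx":0,"ry":0,"rz":0,"jaw":150},{"dx":0,"dy":0,"dz":0,"rx":0,"ry":0,"rz":0,"jaw":150}]'
python3 -c "from h import *;beam();togo(.631,-.06,.103)"
python3 -m pendant '[{"dx":0,"dy":0,"dz":0,"rx":0,"ry":0,"rz":0,"jaw":150},{"dx":0,"dy":0,"dz":0,"rx":0,"ry":0,"rz":0,"jaw":150},{"dx":0,"dy":0,"dz":0,"rx":0,"ry":0,"rz":0,"jaw":150},{"dx":0,"dy":0,"dz":0,"rx":0,"ry":0,"rz":0,"jaw":150},{"dx":0,"dy":0,"dz":0,"rx":0,"ry":0,"rz":0,"jaw":150},{"dx":0,"dy":0,"dz":0,"rx":0,"ry":0,"rz":0,"jaw":150},{"dx":0,"dy":0,"dz":0,"rx":0,"ry":0,"rz":0,"jaw":150},{"dx":0,"dy":0,"dz":0,"rx":0,"ry":0,"rz":0,"jaw":150}]'
python3 -c "from h import *;beam();post('w9.png')"
```

```text
t: 18.85
ee_pos: [0.6383, -0.0507, 0.2118]
tcp_rot: [[0.992, 0.127, 0.0], [0.127, -0.992, 0.0], [0.0, -0.0, -1.0]]
force: [0.6, 0.8, 0.1]
grip_width: 0.41
grip_force: 0.0
beam tilt -0.009 z0 0.1011 n 1441 of 1952 s range -0.068 0.188
t 18.9 pos [ 0.638  -0.0506  0.2112] closing yaw -82.7 F [-0.3  0.2 -0.8]
togo mm [ -8.    8.5 108.2] level rot [-0.0003  0.0008  0.    ]
t: 19.7
ee_pos: [0.6392, -0.0508, 0.2132]
tcp_rot: [[0.992, 0.127, 0.002], [0.127, -0.992, 0.0], [0.002, 0.0, -1.0]]
force: [0.1, 0.2, -0.8]
grip_width: 0.414
grip_force: 0.0
beam tilt -0.0086 z0 0.1011 n 1450 of 1945 s range -0.068 0.188
post n 296 tool mid [ 0.5  3.4 60.6] ext [15.  14.7 14.9] world [ 0.64   -0.0542  0.1525] top z 0.1588
```

View pics/w9.png

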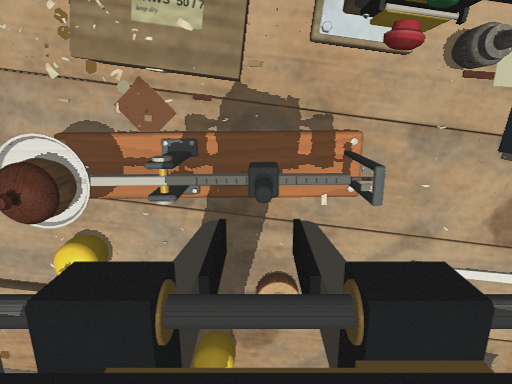

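The view shows the box upright in the pan at (30,190), the poise at (263,180), the pointer inside the gate at (365,180), and the gripper clear. The tilt is steady at -0.009 rad, well within 0.03 rad, so I hand in.

```bash
python3 -c "from cell import r;print(r.hand_in())"
```

```text
the job is handed in; nothing more can be done
None
```

I handed the job in with the box standing upright on the pan, released, the gripper clear, and the beam steady at about -0.009 rad (limit 0.03); the hand-in call returned no verdict.

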